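Inspect a pH electrode's glass bulb under a hand loupe

ROBOT

A 6-joint arm with a two-finger parallel gripper is mounted at the origin on the work surface; the furniture and walls round the work are solid. World frame = base frame: x ahead of the robot, y to its left, z up, the work surface at z = 0. Lengths are in m, angles in rad, forces in N, time in s.
With the tool pointing down it reaches from about 0.425 to 0.95 m from the base axis. Payload 14.7 kg.
Tool frame: the origin (TCP) lies at the very end of the fingers, on their centre line; the grasp point (between the pads) lies 19 mm behind it (env.grasp_offset is the distance from the TCP to the grasp point, in m); z points along the fingers, y is the line along which they close (so a half turn about z gives the same grasp; the last joint's range is limited). The gripper opens to 85 mm and grips with 20 to 120 N. Pads are 22 mm wide; open, the fingers measure 114 mm over their backs; the gripper's body (76 mm by 85 mm) begins 54 mm behind the grasp point. The pads swing forward as they close: fully open they stand 13 mm farther back than shut.
Start: joints at [1.094, 0.48, 1.596, -0, 1.065, -0.047], TCP at [0.271, 0.591, 0.231] pointing down, gripper open.
Joint ranges: [-2.75, 2.75], [-0.82, 2.05], [0.23, 2.67], [-1.56, 4.7], [0.09, 2.69], [-2.92, 2.92]. Speed limits (rad/s): [1.89, 1.89, 2.39, 3.01, 3.01, 3.01].

INTERFACE

Orientations are given as a rotation vector (axis times angle).
In Python, from workcell import get_obs, cams, job, env gives the robot as it stands.
- The arm moves only by the tool play_rows, never from a script. Its argument "series" is text: rows parted by semicolons, each of 5 numbers parted by spaces: the shift along the tool's x, y, z in cm, then the turn about the tool's z in rad, then the closure in counts, from 0 (fully open) to 255 (shut). In form: tx ty tz turn fingers; .... A call has 1 to 12 rows; each row shifts and turns the commanded pose from where the row before left it, along the tool's axes as they then stand; what a row does not reach is not made up. A row lasts 1/8 s, in which the tool goes at most 62.5 mm and 10.7 degrees, less where a joint would pass 70% of its speed; a pose out of reach is approached as far as the arm can. A call is refused whole if a number of a shift passes 6.25 or a number of a turn 0.188, either way. A call with a gripper value outside its range is refused whole. The fingers move at their own pace and stop on an object; "grip_force" is the grip in N (left out, the last holds). Time passes only in rows, so rows that do not move let the fingers close. It gives the time, the measured TCP pose, the force, the opening and the grip force at its end, in the units of the state.
- get_obs(): the state, without advancing time (a new reading comes with each control period).
- cams.get_image(name): name is "scene" or "top"; returns a dict with "img" (420x560x3 uint8, blue, green, red), "range_z" (420x560 float32, m along the optical axis (not along the pixel's ray), 0 where there is no reading), "fov_y" (degrees; the focal length in pixels is half the picture's height over the tangent of half this angle, whatever the lens; pixels are square), "cx", "cy" (the principal point, pixels), "R" (3x3) and "t" (3): a world point X has camera coordinates R X + t. Camera axes: x right, y down, z forward; pixel columns grow to the right and rows downward; lengths in m; the calibration is good to about 2 mm. A picture is of the moment at which its call begins.
- job.job_done(): hands the job in; it is judged then, once.
The state is a dict: "time_s": time; "q": joint angles; "qvel": joint speeds; "joint_efforts": joint torques, N m; "eef_pos": TCP position; "tcp_rot": TCP orientation; "force": force on the tool from outside, world axes, zero at the start; "ft_torque": the same for the moment, N m; "grip_width": opening from 0.0 (shut) to 1.0 (fully open); "gripper_force": force on a finger pad.
Only numpy, scipy, OpenCV 4.12 (cv2) and the standard library are available. Lean on these libraries where they do the work, as an engineer would, in place of code of your own. Each camera call takes 0.05 s, during which the arm holds its last target. There are 200 camera calls.

TASK

Check the glass bulb of the pH electrode: take the electrode from its rest by its grey shaft and press it straight down past the sprung jaw until it sits fully home in the forks of the inspection stand, bulb centred over the round viewing disc and the jaw closed over the shaft. Then pick up the hand loupe by its handle and hold it still and level, lens centred above the bulb, with the underside of its rim at the height of the top of the collar on the stand's post, which marks the focal height; finish there with the loupe still in the grip and touching nothing else. Never knock or squeeze the glass bulb, do not push the collar along its post, and leave the other bench things where they are.

Things in the scene. Friction and masses are not known exactly. Their poses are not given: they have to be found in the camera images.
- stand: Inspection stand, fixed, turned up to 0.3 rad. Aluminium base 116 x 158 mm, top at z = 12 mm; two white forks; a post. Origin: on the bench under the middle of the seated shaft. z up; y along the seated shaft, from the bulb end (-y) to the head end (+y); x points to the jaw's hinge and the post, away from the robot.
- seat (a point): On the axis of the fully seated shaft, midway between the forks: z = 56 mm over the stand's origin, same axes. Slippery forks from |y| = 28 to 44 mm, 56 mm free between them for fingers (down to z = 26). Slot floor z = 50, width 13.5 mm; fixed tine at -x up to z = 87, flared from z = 71; low tine at +x up to 57. The mouth takes a shaft within 4 mm of x = 0.
- view_spot (a point): Where the bulb's centre belongs: 65 mm from seat along the stand's -y, at the same z = 56 mm, above the middle of the white viewing disc (32 mm across, top at z = 16 mm).
- jaw (a joint): Angle (rad) of the sprung steel jaw: 0 closed, grows as its two noses (one in each fork) swing aside to +x about a pin at stand x = 17, z = 20 mm. Closed, the noses reach over the slot to x = 1 mm, undersides at z = 63.5; ramps slope up from them to x = 11, z = 88. A shaft pressed down on the ramps opens it to about 0.11 rad (some 6 N down, 6 N sideways); it springs back over the shaft.
- focus_mark (a point): Centre of the top face of the black collar (25 mm across, 12 high, thumbscrew at +x) on the 12 mm steel post, which stands at stand x = 62, y = -80 mm and is 177 mm high. This height is the focal height, set anew each time, 115 to 145 mm above the bench. The collar slides under about 15 N.
- rest: White plastic rest, fixed: base 56 x 104 mm, 6 mm thick, with two notched uprights 34 mm high at y = +-42 mm (8 mm thick, 30 mm wide) in which the electrode lies along the rest's y; 76 mm free between them.
- electrode: pH electrode, loose, 55 g, lying level in the rest, axis 30 mm above the bench. Origin: on its axis, mid-shaft. y runs along the axis towards the black head. Grey shaft, 12 mm diameter, y = -62 to +60 mm; black ribbed head, 17 mm diameter, to y = +83; 11 mm metal connector to +94. Grip mid-shaft, fingers closing along its x.
- bulb: The electrode's fragile glass bulb, 11 mm in diameter, at the end of the shaft away from the head. Origin: its centre, at y = -64.5 mm on the electrode's axis. It hangs clear of rest and stand.
- loupe: Hand loupe, loose, 85 g, lying flat on the bench. Origin: centre of the lens at the underside of the rim. z up, square to the lens; handle to -x. Steel rim 66 mm outside, 10 mm high; steel neck; straight white handle from x = -49 to -147 mm, 15 mm wide (y), 16 mm high, underside flush with the rim's. Best gripped at about x = -70 mm, closing along y.
- lens_center (a point): The loupe's origin: centre of the lens at the underside of the rim, z square to the lens.
- beaker: Bystander: glass beaker, 60 mm wide, 75 mm high, origin under its middle.
- dropper: Bystander: amber dropper bottle, 33 mm wide, 104 mm high, origin under its middle.
- timer: Bystander: small bench timer, 66 x 62 x 22 mm, origin under its middle.

How it is judged:
By the outcome, as a careful person would: the job done as asked, in the order asked, and still so for the second after the job is handed in, while the arm keeps its last pose, push and grip.
It also fails if it takes over 58 s, if anything falls off the work surface, if the arm or the gripper's body presses on something with over 40 N, if the wrist force passes 120 N, or if a joint passes its speed limit or range.

## Working session

There is one attempt and no reset: what is moved stays moved. The work goes in short steps, Python scripts to look and compute and a tool call to move; the robot and the scene stay as the last step left them, time stands still between calls to the robot, and variables do not carry over. Pictures are saved under pics/ and viewed, at most 13 in all, crops included, and the job is handed in when it is done.

Besides the shell and the picture viewer there is one more tool, called as name(argument=value, ...), one argument or row to a line, values as JSON. play_rows: Moves the arm, as the interface text tells. Its arguments: {"type":"object","properties":{"series":{"type":"string"},"grip_force":{"type":"number"}},"required":["series"]}

```bash
ls; mkdir -p pics; python3 - <<'E'
from workcell import get_obs,cams,env
import cv2,numpy as np
o=get_obs();print({k:np.round(v,3) for k,v in o.items()})
for n in("scene","top"):
    c=cams.get_image(n);cv2.imwrite(f"pics/{n}0.png",c["img"]);np.savez(f"{n}0.npz",**c)
    print(n,c["fov_y"],c["cx"],c["cy"],-c["R"].T@c["t"],c["R"][2])
E
```

```text
pics
{'time_s': np.float64(0.0), 'q': array([ 1.094,  0.481,  1.597, -0.   ,  1.065, -0.047]), 'qvel': array([-0.001,  0.002, -0.001, -0.   ,  0.001, -0.001]), 'joint_efforts': array([-0.0000e+00, -9.5065e+01, -4.3019e+01, -0.0000e+00,  1.2000e-02,
       -0.0000e+00]), 'eef_pos': array([0.271, 0.591, 0.231]), 'tcp_rot': array([-6.700e-01, -3.069e+00,  2.000e-03]), 'force': array([ 0.308,  0.028, -0.882]), 'ft_torque': array([ 0.014, -0.02 ,  0.049]), 'gripper_force': np.float64(0.0), 'grip_width': np.float64(1.003)}
scene 52.54034547829394 278.8740682876378 208.03460249554692 [ 0.27569058 -1.00211131  0.64343235] [ 0.22931965  0.8489695  -0.47609167]
top 44.01250698090914 267.903527190932 212.2760321737914 [ 0.36048062 -0.01652904  1.43166227] [ 0.13801401 -0.0067967  -0.99040696]
```

View pics/scene0.png

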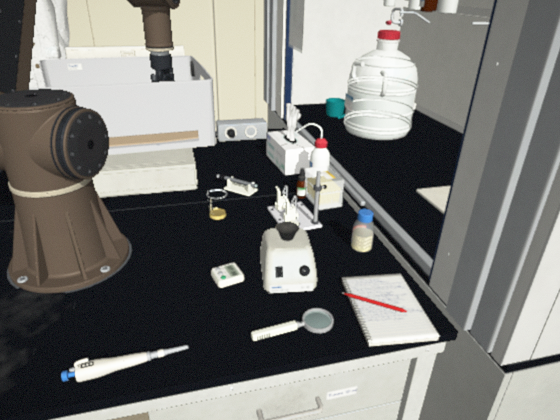

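View pics/top0.png

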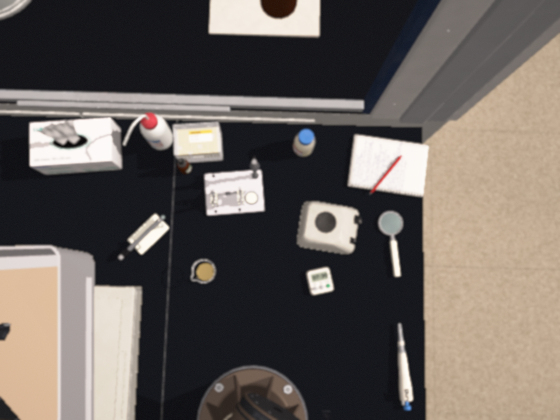

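The scene view shows the stand at about (297,210), the rest at (240,185) and the loupe at (318,320). In the top view the stand is at (235,192), the rest and electrode at (148,235), and the loupe lens at (391,223) with its handle running to (396,272). Next I'll enlarge these areas.

```bash
cat > h.py <<'E'
import numpy as np,cv2
def load(n):
    return dict(np.load(n+".npz"))
def foc(c): return 210/np.tan(np.radians(float(c["fov_y"])/2))
def ray(c,u,v):
    d=np.stack([(np.asarray(u,float)-c["cx"])/foc(c),(np.asarray(v,float)-c["cy"])/foc(c),np.ones(np.shape(u))],-1)
    return -c["R"].T@c["t"], d@c["R"]
def onz(c,u,v,z):
    o,d=ray(c,u,v); return o+d*((z-o[2])/d[...,2])[...,None]
def cloud(c):
    v,u=np.mgrid[:420,:560]; o,d=ray(c,u,v); return o+d*c["range_z"][...,None]
def proj(c,X):
    p=np.asarray(X)@c["R"].T+c["t"]; return np.stack([p[...,0]/p[...,2]*foc(c)+c["cx"],p[...,1]/p[...,2]*foc(c)+c["cy"]],-1)
E
python3 - <<'E'
from h import *
t=load("top0");s=load("scene0")
a=cv2.resize(t["img"][140:270,115:275],None,fx=5,fy=5,interpolation=2)[:600]
a=cv2.resize(t["img"][150:265,115:275],None,fx=5,fy=5,interpolation=2);cv2.imwrite("pics/a.png",a)
b=cv2.resize(s["img"][150:240,200:340],None,fx=5.5,fy=5.5,interpolation=2);cv2.imwrite("pics/b.png",b)
P=cloud(t)
for n,(u,v) in dict(bench=(300,200),stand=(260,210),restbase=(160,232),lens=(391,223),handle=(396,262)).items(): print(n,P[v,u].round(4))
P=cloud(s)
for n,(u,v) in dict(bench=(200,250),handle=(275,331)).items(): print(n,P[v,u].round(4))
E
```

```text
bench [ 0.5973 -0.1152 -0.0019]
stand [ 0.5639 -0.0043  0.013 ]
restbase [0.4968 0.2695 0.0029]
lens [ 0.5383 -0.3678  0.0061]
handle [ 0.4305 -0.3781  0.0167]
bench [ 0.3211 -0.0356 -0.0015]
handle [ 0.4408 -0.3835  0.013 ]
```

View pics/a.png

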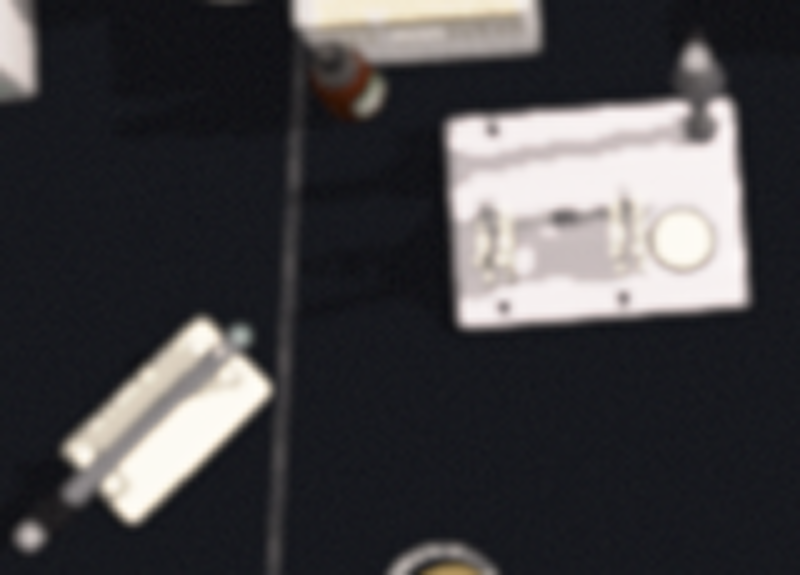

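View pics/b.png

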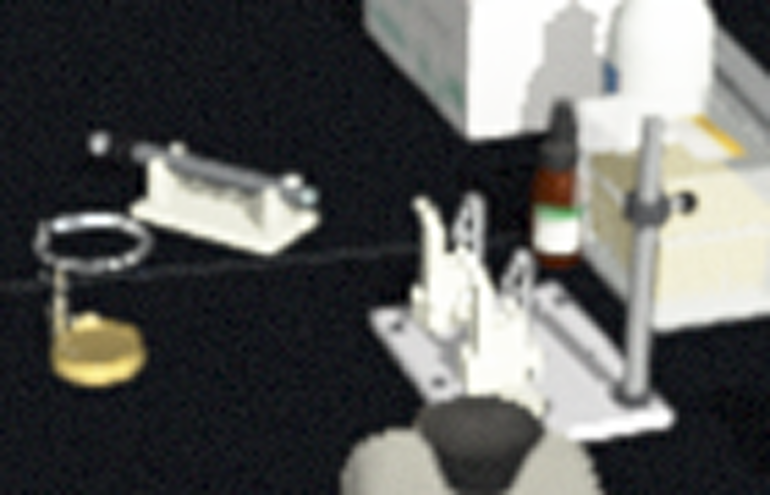

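Top crop (5x, origin (115,150)): the connector is at (30,535), the bulb at (241,335), the white disc at (682,238) and the stand base spans (445–750, 100–328). Scene crop (5.5x, origin (200,150)): the collar is at (646,210), the post top at (652,120) and the post foot at (630,395).

```bash
python3 - <<'E'
from h import *
t=load("top0");s=load("scene0")
K=8
def up(c,r):
    y0,y1,x0,x1=r; return cv2.resize(c["img"][y0:y1,x0:x1],None,fx=K,fy=K,interpolation=2)
def px(p,r): p=np.asarray(p,float); return (p+0.5)/K-0.5+[r[2],r[0]]
def biggest(m):
    cs=cv2.findContours(m.astype(np.uint8),cv2.RETR_EXTERNAL,cv2.CHAIN_APPROX_NONE)[0]; return max(cs,key=cv2.contourArea)[:,0]
def rectz(cn,r,z):
    w=onz(t,*px(cn,r).T,z)[:,:2]; (c,sz,a)=cv2.minAreaRect((w*1000).astype(np.float32)); return np.array(c),sz,a
# stand base
r=(165,225,195,272); im=up(t,r); m=(im.min(2)>110).astype(np.uint8); m=cv2.morphologyEx(m,cv2.MORPH_OPEN,np.ones((60,60)))
cn=biggest(m); print("stand",rectz(cn,r,.012))
h=cv2.cvtColor(im,cv2.COLOR_BGR2HSV)
w=onz(t,*px(cn,r).T,.012)*1000
# side fits: along long edges
(c,sz,a)=cv2.minAreaRect(w[:,:2].astype(np.float32))
r2=(190,206,243,259); d=up(t,r2); md=(d[...,0].astype(int)-d[...,2]<0)&(d.min(2)>150)
cn=biggest(md); e=cv2.fitEllipse(cn); print("disc",onz(t,*px(e[0],r2),.016)*1000,e[1],np.array(e[1])/K)
# rest
r=(205,262,118,178); im=up(t,r); m=(im.min(2)>150).astype(np.uint8); m=cv2.morphologyEx(m,cv2.MORPH_CLOSE,np.ones((50,50)))
print("rest",rectz(biggest(m),r,.006))
b=px(np.array([241-15,335-275])*8/5,(205,0,118,0)) # dummy
def blob(u,v,R,f):
    yy,xx=np.mgrid[v-R:v+R+1,u-R:u+R+1]; I=t["img"][v-R:v+R+1,u-R:u+R+1].astype(float); W=np.clip(f(I),0,None); return np.array([(xx*W).sum(),(yy*W).sum()])/W.sum()
bu=blob(163,217,3,lambda I:I.min(2)-60); co=blob(121,257,3,lambda I:I.min(2)-60)
B=onz(t,*bu,.03)*1000;C=onz(t,*co,.03)*1000; print("bulb",bu,B,"conn",co,C,np.linalg.norm(B-C),"dir B-C",np.degrees(np.arctan2(*(B-C)[1::-1])))
# loupe
r=(205,240,375,408); im=up(t,r); m=im.max(2)>75; cn=biggest(m);print('lens blob',rectz(cn,r,.008));
hl=cv2.convexHull(cn)[:,0]; (c,R)=cv2.minEnclosingCircle(hl[hl[:,1]<20*8].astype(np.float32)); print("lens",px(c,r),onz(t,*px(c,r),.01)*1000,R/K*2.75)
r=(230,282,385,408); im=up(t,r); m=im.min(2)>130; print("handle",rectz(biggest(m),r,.016))
cv2.imwrite("pics/lp.png",up(t,(205,280,370,410)))
# post in scene
for v in range(168,226): print(v,*s["img"][v,310:330].mean(1).astype(int))
E
```

```text
stand (array([612.605896  ,  68.87259674]), (120.73777770996094, 162.52529907226562), 6.0210041999816895)
disc [597.64118369  22.83334707  16.        ] (150.2727508544922, 150.2727508544922) [18.78409386 18.78409386]
rest (array([493.98913574, 297.85913086]), (58.712215423583984, 115.24433898925781), 46.7397346496582)
bulb [161.85052984 217.7060792 ] [533.21982797 261.20741938  30.        ] conn [120.57914439 256.77486631] [424.67857502 366.05450916  30.        ] 150.91095330150043 dir B-C -44.00819878825827
lens blob (array([ 536.45996094, -363.8699646 ]), (71.24787139892578, 77.79417419433594), 60.826786041259766)
lens [390.1875 222.25  ] [ 539.83303672 -364.63445796   10.        ] 35.50002384185791
handle (array([ 455.64349365, -368.40505981]), (127.2127685546875, 40.4193115234375), 0.7474048137664795)
168 236 240 241 242 245 247 248 249 249 250 250 250 250 250 250 250 246 228 198 179
169 244 245 243 242 245 246 248 249 249 251 250 250 250 250 250 250 246 226 193 170
170 244 243 242 243 244 246 242 236 237 237 244 249 249 247 245 242 233 210 188 169
171 244 242 242 243 245 247 225
[... 3622 characters left out ...]
9 192 128 41 17 16 22 28 25 26 19 25 20 21 15
217 179 210 219 169 160 189 191 132 47 21 22 25 22 19 24 27 24 25 19 22
218 150 178 190 155 162 189 190 130 43 11 19 22 24 21 21 20 24 24 28 22
219 164 140 130 130 166 193 188 124 44 17 20 22 20 25 22 19 24 27 24 19
220 177 130 93 118 167 193 179 122 59 34 23 19 27 21 24 26 18 22 25 26
221 180 122 81 100 145 164 143 106 96 73 34 20 20 17 22 25 23 18 20 15
222 201 138 83 78 96 106 100 100 134 138 86 32 16 20 22 15 20 15 18 17
223 224 191 141 105 89 93 100 121 178 197 151 77 28 22 19 20 23 19 18 20
224 222 222 202 175 156 166 180 190 214 228 223 162 79 26 15 20 10 19 18 10
225 223 223 223 222 221 236 247 249 247 249 253 226 123 35 22 23 22 21 23 19
```

```bash
python3 - <<'E'
from h import *
t=load("top0");s=load("scene0")
P=cloud(t); ok=t["range_z"]>0
a=np.array([.271,.591]);b=np.array([.487,.306]);n=(b-a)/np.linalg.norm(b-a)
d=P[...,:2]-a; l=d@n; w=np.abs(d@[-n[1],n[0]])
for k in np.arange(.0,.40,.04): 
    m=ok&(w<.07)&(abs(l-k)<.02); print(k.round(2),P[m][:,2].max().round(3),end=' | ')
I=t["img"].astype(int)
print();print("disc B-R");print((I[188:207,240:262,0]-I[188:207,240:262,2]));print("handle");print(I[234:278:3,388:404].min(2))
m=(I[...,0]-I[...,2]<-2)&(I.min(2)>170); m[:188]=0;m[207:]=0;m[:,:243]=0;m[:,262:]=0
ys,xs=np.nonzero(m);print(xs.mean(),ys.mean(),len(xs),onz(t,xs.mean(),ys.mean(),.016))
m=np.zeros(I.shape[:2],np.uint8); m[234:280,385:404]=(I[234:280,385:404].min(2)>130)
ys,xs=np.nonzero(m);w=onz(t,xs,ys,.016)[:,:2];c=w.mean(0);ev=np.linalg.svd(w-c)[2][0];print("handle",c,ev,np.degrees(np.arctan2(ev[1],ev[0])),np.ptp((w-c)@ev))
th=np.radians(6.02);X=np.array([np.cos(th),np.sin(th)]);Y=np.array([-X[1],X[0]]);O=np.array([.5908,.0875])
p=O+.062*X-.08*Y;print("post",p)
for z in(.012,.115,.13,.145,.177):print(z,proj(s,[*p,z]),proj(t,[*p,z]))
E
```

```text
0.0 0.148 | 0.04 0.326 | 0.08 0.15 | 0.12 0.149 | 0.16 0.354 | 0.2 0.354 | 0.24 0.353 | 0.28 0.043 | 0.32 0.04 | 0.36 0.04 | 
disc B-R
[[ -9  -9  -8  -6  -6  -6  -6  -5  -5  -6  -6  -6  -6  -6  -5  -5  -6  -6
   -6  -5  -5  -7]
 [-14 -11 -11  -8  -7  -7  -6  -6  -6  -6  -6  -6  -6  -6  -7  -6  -6  -6
   -6  -5  -5  -6]
 [-13 -22 -14 -11  -9  -7  -7  -6  -7  -7  -7  -7  -8  -7  -7  -6  -6  -6
   -6  -5  -5  -7]
 [-14 -21 -18 -13 -10  -8  -7  -8  -8  -9 -12 -12 -12 -10  -9  -7  -6  -6
   -5  -5  -5  -7]
 [-13 -20 -21 -18 -14  -7  -7 -11 -15 -17 -17 -17 -17 -19 -15 -10  -7  -6
   -5  -6  -6  -7]
 [-13 -19 -21 -17 -11  -9 -13 -17 -18 -16 -15 -14 -15 -16 -18 -16 -10  -7
   -6  -6  -6  -7]
 [-14 -19 -20 -15 -10 -14 -19 -18 -14 -11 -10 -10 -10 -11 -14 -18 -16  -8
   -7  -6  -5  -8]
 [-15 -19 -18 -15 -16 -17 -19 -16 -10 -10  -9  -9 -10  -9 -11 -15 -18 -14
   -7  -7  -6  -7]
 [-16 -19 -18 -18 -18 -21 -17 -13 -10  -9  -9  -9  -9  -9  -9 -13 -17 -17
   -9  -7  -6  -7]
 [-15 -17 -20 -19 -18 -22 -18 -12 -10  -9  -9  -9 -10  -9  -9 -11 -17 -18
   -9  -7  -6  -7]
 [-15 -18 -18 -18 -18 -22 -18 -13 -
[... 1599 characters left out ...]
2  41  22  20]
 [ 18  15  17  23  52 104 171 226 242 245 241 201 118  49  23  22]
 [ 17  18  16  21  43  85 147 210 238 244 242 215 143  72  30  22]
 [ 17  17  17  16  25  48  86 123 146 152 146 124  89  50  26  21]]
252.0 197.0 361 [0.5991522  0.01873607 0.016     ]
handle [ 0.4472412 -0.3751451] [-0.99233292 -0.12359362] -172.900453731046 0.11606262957367758
post [0.66084814 0.01444346]
0.012 [314.81090161 222.5739507 ] [254.22429952 175.43984744]
0.115 [317.04483174 191.13975447] [253.6003896  167.16484833]
0.13 [317.38544554 186.3468916 ] [253.50154746 165.85389208]
0.145 [317.73015213 181.49643784] [253.40047295 164.51332768]
0.177 [318.47954937 170.9514797 ] [253.17702944 161.54976701]
```

```bash
python3 - <<'E'
from h import *
t=load("top0");P=cloud(t);m=(t["range_z"]>0)&(P[...,2]>.3)&(P[...,1]>.2)&(P[...,0]<.6);Q=P[m]
for x in np.arange(.1,.6,.04):
    q=Q[abs(Q[:,0]-x)<.02]; print(x.round(2),len(q),q[:,1].min().round(3) if len(q) else '',q[:,2].max().round(3) if len(q) else '')
q=P[(t["range_z"]>0)&(P[...,2]>.1)&(P[...,1]>.2)&(P[...,0]<.6)];print(q[:,1].min(),q[q[:,1]<.42][:,0].max(),q[:,0].max())
E
```

```text
0.1 215 0.379 0.355
0.14 225 0.381 0.354
0.18 390 0.276 0.791
0.22 321 0.294 0.775
0.26 265 0.39 0.354
0.3 222 0.394 0.354
0.34 212 0.397 0.353
0.38 206 0.401 0.354
0.42 354 0.403 0.354
0.46 0  
0.5 0  
0.54 0  
0.58 0  
0.27627937433156813 0.42610840907662073 0.42869253088474063
```

play_rows(
  series="0 0 -4 0 0; 0 0 -5 0 0; 0 0 -5 0 0; 0 0 -4 0 0; 0 0 -2 0 0; 0 0 0 0 0",
)

```text
time_s: 0.85
eef_pos: [0.271, 0.5913, 0.4325]
tcp_rot: [0.67, 3.069, 0.003]
force: [0.8, -0.9, 0.1]
grip_width: 1.0
gripper_force: 0.0
```

play_rows(
  series="-2 -1.06 0 0 0; -3.93 -2.12 0 0 0; -3.93 -2.12 0 0 0; -3.93 -2.12 0 0 0; -3.93 -2.12 0 0 0; -3.93 -2.12 0 0 0; -3.93 -2.12 0 0 0; -3.93 -2.12 0 0 0; -2 -1.06 0 0 0; 0 0 0 0.17 0; 0 0 0 0.17 0; 0 0 0 0 0",
)

```text
time_s: 2.35
eef_pos: [0.4864, 0.3042, 0.4301]
tcp_rot: [-1.179, -2.911, 0.003]
force: [-0.7, 0.8, 0.3]
grip_width: 1.001
gripper_force: 0.0
```

play_rows(
  series="0 0 3 0 0; 0 0 5 0 0; 0 0 5 0 0; 0 0 5 0 0; 0 0 5 0 0; 0 0 5 0 0; 0 0 5 0 0; 0 0 3.5 0 0; 0 0 2.5 0 0; 0 0 1.7 0 0; 0 0 1.0 0 0; 0 0 0 0 0",
)

```text
time_s: 3.85
eef_pos: [0.4865, 0.3052, 0.0141]
tcp_rot: [-1.178, -2.912, 0.001]
force: [-0.3, 0.4, 0.3]
grip_width: 1.001
gripper_force: 0.0
```

```bash
python3 - <<'E'
from workcell import cams
from h import *
A=[]
for n in("scene","top"):
    c=cams.get_image(n);np.savez(f"{n}1.npz",**c)
    A.append(cv2.resize(c["img"][150:225,205:280] if n=="scene" else c["img"][195:270,110:185],None,fx=5.3,fy=5.3,interpolation=2))
cv2.imwrite("pics/c.png",np.hstack(A))
E
```

```text
(no output)
```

View pics/c.png

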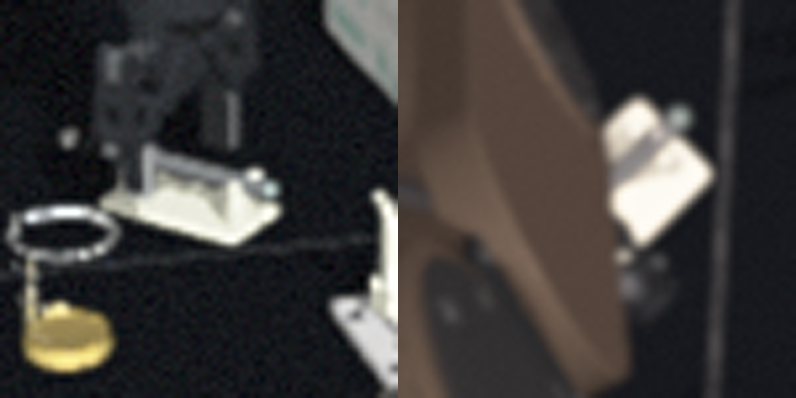

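Left half (scene): the open fingers straddle the shaft. The near finger is at (130,170), between the uprights at (150,165) and (225,190), and the bulb is free at (270,187). I'll close on the shaft.

play_rows(
  series="0 0 0 0 120; 0 0 0 0 180; 0 0 0 0 255; 0 0 0 0 255; 0 0 0 0 255; 0 0 0 0 255; 0 0 0 0 255; 0 0 0 0 255",
  grip_force=40,
)

```text
time_s: 4.95
eef_pos: [0.4867, 0.3054, 0.0144]
tcp_rot: [1.18, 2.912, 0.0]
force: [-0.7, -0.8, 6.0]
grip_width: 0.122
gripper_force: 39.0
```

play_rows(
  series="0 0 -0.5 0 255; 0 0 -1 0 255; 0 0 -2.5 0 255; 0 0 -4 0 255; 0 0 -4 0 255; 0 0 -3 0 255; 0 0 -1 0 255; 0 0 0 0.174 255; 0 0 0 0.174 255; 0 0 0 0.174 255; 0 0 0 0.174 255; 0 0 0 0 255",
)

```text
time_s: 6.45
eef_pos: [0.4862, 0.3052, 0.1737]
tcp_rot: [-2.101, -2.335, 0.002]
force: [0.4, 0.8, -0.9]
grip_width: 0.123
gripper_force: 39.0
```

```bash
python3 - <<'E'
from workcell import cams,get_obs
from h import *
o=get_obs();print(o["eef_pos"],o["tcp_rot"],o["grip_width"])
for n in("scene","top"):
    c=cams.get_image(n);np.savez(f"{n}2.npz",**c)
    X=np.array(o["eef_pos"])+[0,0,.019]; print(n,proj(c,X),proj(c,X+np.array([.0068,-.0641,0])))
E
```

```text
[0.48619036 0.30518069 0.17367802] [-2.10067112e+00 -2.33547927e+00  1.65239967e-03] 0.12345662831146019
scene [237.92788286 135.55931817] [243.56879573 142.05906593]
top [129.33880764 228.05284675] [156.33555446 225.93291114]
```

```bash
python3 - <<'E'
from h import *
s=load("scene2");t=load("top2")
cv2.imwrite("pics/d.png",np.hstack([cv2.resize(s["img"][110:165,205:265],None,fx=6.5,fy=6.5,interpolation=2),cv2.resize(t["img"][200:255,130:190],None,fx=6.5,fy=6.5,interpolation=2)]))
E
```

```text
(no output)
```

View pics/d.png

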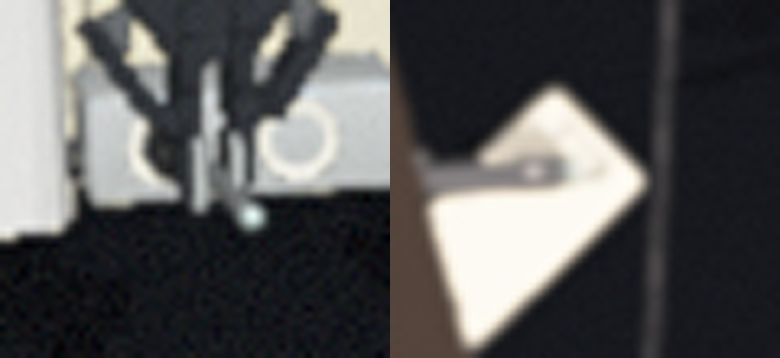

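```bash
cat >> h.py <<'E'
def teal(c,u,v,R=5):
    I=c["img"].astype(float); u,v=int(round(u)),int(round(v)); yy,xx=np.mgrid[v-R:v+R+1,u-R:u+R+1]
    J=I[v-R:v+R+1,u-R:u+R+1]; W=np.clip(J[...,1]-J[...,2]-6,0,None); return np.array([(xx*W).sum(),(yy*W).sum()])/W.sum(),W
def tri(c1,p1,c2,p2):
    o1,d1=ray(c1,*p1);o2,d2=ray(c2,*p2); k=np.linalg.lstsq(np.stack([d1,-d2],1),o2-o1,rcond=None)[0]
    a,b=o1+k[0]*d1,o2+k[1]*d2; return (a+b)/2,np.linalg.norm(a-b)
E
python3 - <<'E'
from h import *
s=load("scene2");t=load("top2")
a,W=teal(s,243,142);print(a);print(W.astype(int))
b,W=teal(t,157,225);print(b);print(W.astype(int))
X,e=tri(s,a,t,b);tcp=np.array([.48619,.30518,.17368]);print(X,e,X-tcp)
s=load("scene0");t=load("top0");a,_=teal(s,256,185);b,_=teal(t,162,217);print(a,b,tri(s,a,t,b))
E
```

```text
[243.40833333 143.15833333]
[[ 0  0  0  0  0  0  0  0  0  0  0]
 [ 0  0  0  0  0  0  0  0  0  0  0]
 [ 0  0  0  0  0  0  0  0  0  0  0]
 [ 0  0  0  0  0  0  0  0  0  0  0]
 [ 0  0  0  0  1  3  1  0  0  0  0]
 [ 0  0  0  0  6  9  9  5  0  0  0]
 [ 0  0  0  0 10 12 14  8  1  0  0]
 [ 0  0  0  0  5 12 10  5  0  0  0]
 [ 0  0  0  0  1  4  0  0  0  0  0]
 [ 0  0  0  0  0  0  0  0  0  0  0]
 [ 0  0  0  3  0  0  0  0  0  0  1]]
[nan nan]
[[0 0 0 0 0 0 0 0 0 0 0]
 [0 0 0 0 0 0 0 0 0 0 0]
 [0 0 0 0 0 0 0 0 0 0 0]
 [0 0 0 0 0 0 0 0 0 0 0]
 [0 0 0 0 0 0 0 0 0 0 0]
 [0 0 0 0 0 0 0 0 0 0 0]
 [0 0 0 0 0 0 0 0 0 0 0]
 [0 0 0 0 0 0 0 0 0 0 0]
 [0 0 0 0 0 0 0 0 0 0 0]
 [0 0 0 0 0 0 0 0 0 0 0]
 [0 0 0 0 0 0 0 0 0 0 0]]
 ** On entry to DLASCL parameter number  4 had an illegal value
 ** On entry to DLASCL parameter number  4 had an illegal value
 ** On entry to DLASCL parameter number  4 had an illegal value
 ** On entry to DLASCL parameter number  4 had an illegal value
 ** On entry to DLASCL parameter number  5 had an illegal value
 ** On entry to DLASCL parameter number  4 had an illegal valueh.py:16: RuntimeWarning: invalid value encountered in divide
  J=I[v-R:v+R+1,u-R:u+R+1]; W=np.clip(J[...,1]-J[...,2]-6,0,None); return np.array([(xx*W).sum(),(yy*W).sum()])/W.sum(),W
Traceback (most recent call last):
  File "h.py", line 18, in tri
    o1,d1=ray(c1,*p1);o2,d2=ray(c2,*p2); k=np.linalg.lstsq(np.stack([d1,-d2],1),o2-o1,rcond=None)[0]
                                           ~~~~~~~~~~~~~~~^^^^^^^^^^^^^^^^^^^^^^^^^^^^^^^^^^^^^^^
numpy.linalg.LinAlgError: SVD did not converge in Linear Least Squares
```

play_rows(
  series="-1 0 0 0 255; -3 -0.8 0 0 255; -3 -0.8 0 0 255; -3 -0.8 0 0 255; -1.2 -0.4 0 0 255; 0 0 0 0 255; 0 0 0 0 255",
)

```text
time_s: 7.42
eef_pos: [0.4709, 0.1917, 0.1744]
tcp_rot: [2.101, 2.335, 0.001]
force: [-0.3, 0.3, -0.9]
grip_width: 0.123
gripper_force: 39.0
```

```bash
python3 - <<'E'
from workcell import cams,get_obs
from h import *
o=get_obs();tcp=np.array(o["eef_pos"]);print(tcp,o["tcp_rot"],o["force"])
C={}
for n in("scene","top"):
    c=C[n]=cams.get_image(n);np.savez(f"{n}3.npz",**c)
p=tcp+[.0068,-.0641,.016]
a,W=teal(C["scene"],*proj(C["scene"],p));b,W2=teal(C["top"],*proj(C["top"],p));print(a,b,W2.astype(int))
X,e=tri(C["scene"],a,C["top"],b);print(X,e,X-tcp)
s=load("scene0");t=load("top0");a,_=teal(s,256,185);b,_=teal(t,162,217);print(a,b,tri(s,a,t,b))
E
```

```text
[0.47090441 0.19173204 0.17439592] [2.10114330e+00 2.33534619e+00 9.33552200e-04] [-0.28885096  0.28929447 -0.85632634]
[245.07751938 156.47286822] [205.25 233.25] [[0 0 0 0 0 0 0 0 0 0 0]
 [0 0 0 0 0 0 0 0 0 0 0]
 [0 0 0 0 0 0 0 0 0 0 0]
 [0 0 0 0 0 0 1 1 0 0 0]
 [0 0 0 0 0 1 3 2 0 0 0]
 [0 0 0 0 0 0 2 1 0 0 0]
 [0 0 0 0 0 0 1 0 0 0 0]
 [0 0 0 0 0 0 0 0 0 0 0]
 [0 0 0 0 0 0 0 0 0 0 0]
 [0 0 0 0 0 0 0 0 0 0 0]
 [0 0 0 0 0 0 0 0 0 0 0]]
[0.47732671 0.12372908 0.19175057] 0.0025452505502602113 [ 0.0064223  -0.06800296  0.01735465]
[256.03488372 185.39534884] [163.11111111 216.33333333] (array([0.53598258, 0.25767524, 0.03220146]), np.float64(0.0016171195608226802))
```

```bash
python3 - <<'E'
from h import *
s=load("scene3");t=load("top3");tcp=np.array([.4709,.1917,.1744])
th=np.radians(6.05);X=np.array([np.cos(th),np.sin(th),0]);Y=np.array([-X[1],X[0],0])
p=tcp-.0683*Y+[0,0,.0165]; print("pred",proj(s,p),proj(t,p))
g=t["img"].astype(float).mean(2); print(g[226:242,190:212].astype(int))
for u in range(192,208):
    w=np.clip(g[226:242,u]-45,0,None); v=(w*np.arange(226,242)).sum()/w.sum(); q=onz(t,u,v,tcp[2]+.0165); d=q-tcp; print(u,v.round(2),"across",(d@X*1000).round(2),"along",(d@Y*1000).round(1))
E
```

```text
pred [245.78896263 156.68390801] [205.18652726 233.48728082]
[[ 69  60  47  33  27  24  25  26  27  25  26  26  26  23  26  22  26  24
   26  26  26  26]
 [ 73  65  52  34  25  26  26  27  23  25  26  25  26  25  26  25  25  25
   25  25  27  25]
 [ 72  67  52  36  26  24  25  25  23  26  25  25  24  24  25  24  27  25
   24  25  24  25]
 [ 69  64  50  34  25  24  26  24  26  25  26  25  27  26  27  25  26  26
   24  26  24  27]
 [ 69  65  52  35  29  30  32  33  36  39  39  39  39  43  47  44  36  28
   25  26  27  26]
 [ 71  68  59  51  49  52  55  63  74  80  78  74  74  80  91  89  68  41
   27  24  23  25]
 [ 73  72  74  80  85  89  93 109 132 139 127 113 108 118 135 135 108  66
   35  24  27  25]
 [ 73  76  89 106 116 120 124 147 183 191 167 139 128 139 162 165 134  86
   43  26  25  25]
 [ 73  78  95 116 129 132 135 159 195 203 175 143 132 141 161 164 134  87
   45  26  25  24]
 [ 72  75  90 109 123 126 126 139 161 165 145 127 119 122 131 130 106  67
   36  24  25  26]
 [ 72  73  81  93 100 102 102 104 109 109 100  95  90  87  84  79  62  41
   29  25  25  25]
 [ 73  73  72  7
[... 313 characters left out ...]
 26  26  26  24  25  26
   26  25  26  26]
 [ 73  73  72  64  50  34  25  25  25  26  24  25  26  24  23  24  23  26
   24  25  26  25]]
192 235.18 across -1.55 along -36.6
193 235.21 across -1.83 along -39.0
194 234.36 across 0.02 along -41.5
195 234.19 across 0.24 along -43.9
196 234.11 across 0.26 along -46.3
197 233.96 across 0.42 along -48.7
198 233.83 across 0.54 along -51.1
199 233.77 across 0.49 along -53.5
200 233.75 across 0.35 along -55.9
201 233.76 across 0.14 along -58.3
202 233.73 across 0.03 along -60.7
203 233.58 across 0.19 along -63.1
204 233.43 across 0.35 along -65.5
205 233.44 across 0.16 along -67.9
206 233.45 across -0.07 along -70.2
207 233.52 across -0.42 along -72.6
```

play_rows(
  series="-1 1 0 0 255; -2.5 2.3 0 0 255; -3 2.8 0 0 255; -3 2.8 0 0 255; -1.55 1.41 0 0 255; -0.5 0.5 0 0 255; 0 0 2 0 255; 0 0 2 0 255; 0 0 1 0 255; 0 0 0 0 255; 0 0 0 0 255",
)

```text
time_s: 8.9
eef_pos: [0.5904, 0.0878, 0.125]
tcp_rot: [2.101, 2.335, 0.001]
force: [-0.3, 0.4, 0.1]
grip_width: 0.127
gripper_force: 39.0
```

```bash
python3 - <<'E'
from workcell import cams,get_obs
from h import *
o=get_obs();tcp=np.array(o["eef_pos"]);print(tcp,o["tcp_rot"],o["force"])
C={}
for n in("scene","top"):
    c=C[n]=cams.get_image(n);np.savez(f"{n}4.npz",**c)
t=C["top"];s=C["scene"]
th=np.radians(6.05);X=np.array([np.cos(th),np.sin(th),0]);Y=np.array([-X[1],X[0],0])
p=tcp-.0668*Y+[0,0,.0156]; print("pred bulb",proj(s,p),proj(t,p),"disc",proj(t,[p[0],p[1],.016]))
cv2.imwrite("pics/e.png",np.hstack([cv2.resize(s["img"][150:230,255:335],None,fx=5,fy=5,interpolation=2),cv2.resize(t["img"][155:235,195:275],None,fx=5,fy=5,interpolation=2)]))
E
```

```text
[0.59039351 0.08784817 0.12497088] [2.10119349e+00 2.33484344e+00 9.44949859e-04] [-0.32086679  0.39215802  0.08977054]
pred bulb [295.18835586 183.88603608] [249.93281406 189.40327019] disc [251.00952772 197.58769153]
```

View pics/e.png

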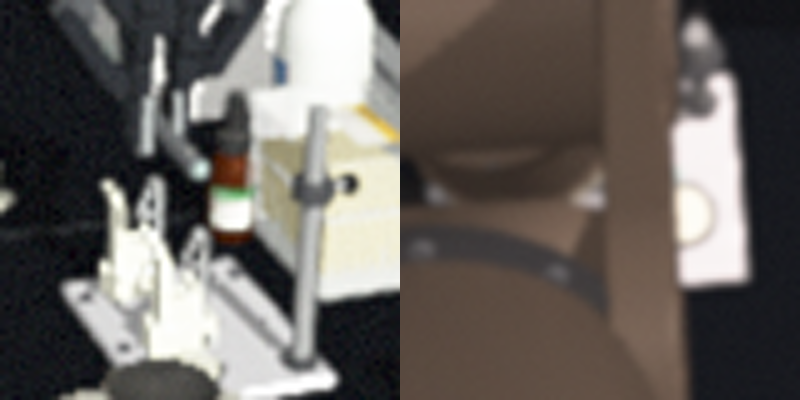

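Left half (scene): the bulb is at (200,168), matching the prediction, above the forks at (120,190) and (160,250). The collar is at (315,188). Right half (top): the disc centre at (690,213) agrees with the planned spot, so I'll descend.

play_rows(
  series="0 0 1.5 0 255; 0 0 1.5 0 255; 0 0 1 0 255; 0 0 0.5 0 255; 0 0 0.5 0 255; 0 0 0.4 0 255; 0 0 0 0 255",
)

```text
time_s: 9.88
eef_pos: [0.59, 0.0876, 0.0702]
tcp_rot: [-2.102, -2.335, 0.0]
force: [-0.0, -0.9, -0.8]
grip_width: 0.121
gripper_force: 39.0
```

play_rows(
  series="0 0 0.4 0 255; 0 0 0.4 0 255; 0 0 0.4 0 255; 0 0 0 0 255",
)

```text
time_s: 10.38
eef_pos: [0.5901, 0.0876, 0.058]
tcp_rot: [-2.102, -2.335, 0.0]
force: [0.1, 0.2, -1.4]
grip_width: 0.124
gripper_force: 39.0
```

play_rows(
  series="0 0 0.4 0 255; 0 0 0.2 0 255; 0 0 0 0 255",
)

```text
time_s: 10.75
eef_pos: [0.5902, 0.0876, 0.0523]
tcp_rot: [2.102, 2.335, 0.0]
force: [0.8, 0.5, -0.3]
grip_width: 0.124
gripper_force: 39.1
```

play_rows(
  series="0 0 0.3 0 255; 0 0 0.2 0 255; 0 0 0 0 255",
)

```text
time_s: 11.12
eef_pos: [0.5901, 0.0876, 0.0469]
tcp_rot: [-2.102, -2.335, 0.0]
force: [2.8, -0.2, -4.3]
grip_width: 0.123
gripper_force: 38.9
```

```bash
cat > bulb.py <<'E'
from workcell import cams,get_obs
from h import *
o=get_obs();tcp=np.array(o["eef_pos"]);print(tcp,np.round(o["force"],1),np.round(o["ft_torque"],2))
s=cams.get_image("scene");np.savez("sN.npz",**s)
th=np.radians(6.05);X=np.array([np.cos(th),np.sin(th),0]);Y=np.array([-X[1],X[0],0])
p=tcp-.0668*Y+[0,0,.0156]
print("pred",proj(s,p),"dz+3mm",proj(s,p+[0,0,.003])-proj(s,p)); a,W=teal(s,*proj(s,p));print("seen",a);print(W.astype(int))
E
python3 bulb.py; python3 - <<'E'
from h import *
s=load("scene4");print(teal(s,295,184)[0])
E
```

```text
[0.5901194  0.08756538 0.04694405] [ 2.8 -0.2 -4.3] [ 0.   -0.38  0.03]
pred [294.05240736 208.61381346] dz+3mm [ 0.0399333  -0.92093889]
seen [293.6375 207.95  ]
[[ 0  0  0  0  0  0  0  0  0  0  0]
 [ 0  0  0  0  0  0  0  0  0  0  0]
 [ 0  0  0  0  0  0  0  0  0  0  0]
 [ 0  0  0  1  9  8  4  0  0  0  0]
 [ 0  0  0  7 14 11  8  0  0  0  0]
 [ 0  0  0  1  6  5  6  0  0  0  0]
 [ 0  0  0  0  0  0  0  0  0  0  0]
 [ 0  0  0  0  0  0  0  0  0  0  0]
 [ 0  0  0  0  0  0  0  0  0  0  0]
 [ 0  0  0  0  0  0  0  0  0  0  0]
 [ 0  0  0  0  0  0  0  0  0  0  0]]
[297.31481481 186.42283951]
```

play_rows(
  series="0 0 0.3 0 255; 0 0 0 0 255",
)

```text
time_s: 11.42
eef_pos: [0.5902, 0.0876, 0.0439]
tcp_rot: [2.102, 2.335, 0.0]
force: [3.9, 0.9, -8.0]
grip_width: 0.121
gripper_force: 38.8
```

play_rows(
  series="0 0 0.2 0 255; 0 0 0 0 255",
)

```text
time_s: 11.68
eef_pos: [0.5902, 0.0876, 0.0423]
tcp_rot: [2.102, 2.335, 0.0]
force: [3.4, -0.3, -1.5]
grip_width: 0.119
gripper_force: 39.4
```

```bash
python3 bulb.py|head -4
```

```text
[0.59023471 0.08757194 0.04225034] [ 3.4 -0.3 -1.5] [ 0.11 -0.44 -0.  ]
pred [294.02803996 210.0451936 ] dz+3mm [ 0.03983056 -0.91755163]
seen [293.49315068 209.36986301]
[[ 0  0  0  0  0  0  0  0  0  0  0]
```

play_rows(
  series="0 0 0.2 0 255; 0 0 0 0 255",
)

```text
time_s: 11.98
eef_pos: [0.5902, 0.0876, 0.0404]
tcp_rot: [2.102, 2.335, 0.0]
force: [1.8, 1.1, 2.3]
grip_width: 0.127
gripper_force: 39.9
```

play_rows(
  series="0 0 0.15 0 255; 0 0 0 0 255",
)

```text
time_s: 12.22
eef_pos: [0.5904, 0.0876, 0.04]
tcp_rot: [2.101, 2.335, 0.001]
force: [-3.4, -0.7, 23.4]
grip_width: 0.122
gripper_force: 41.9
```

```bash
python3 bulb.py|head -3; python3 - <<'E'
from h import *
s=load("sN");cv2.imwrite("pics/f.png",cv2.resize(s["img"][170:235,260:335],None,fx=9,fy=9,interpolation=2))
E
```

```text
[0.59036111 0.08758063 0.04001684] [-3.4 -0.7 23.4] [-0.1   0.69  0.01]
pred [294.03983487 210.72098566] dz+3mm [ 0.03980848 -0.9159346 ]
seen [293.40243902 210.04878049]
```

View pics/f.png

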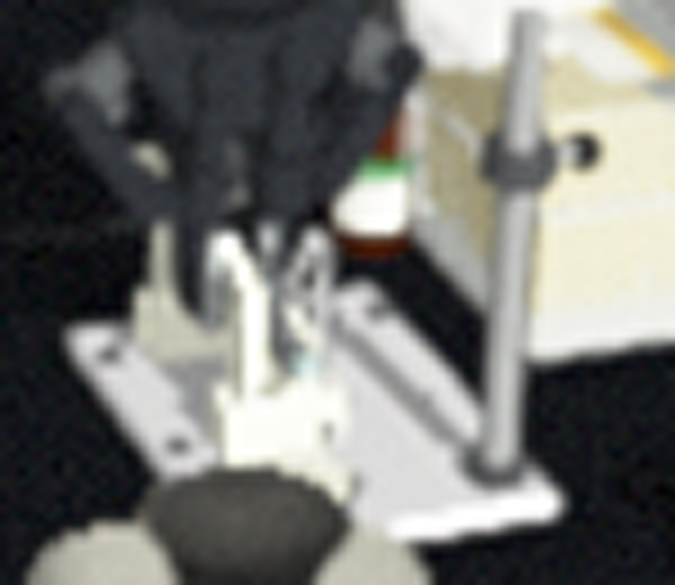

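```bash
python3 - <<'E'
from h import *
s=load("sN");th=np.radians(6.03);X=np.array([np.cos(th),np.sin(th),0]);Y=np.array([-X[1],X[0],0]);O=np.array([.5907,.0864,0])
for n,p in dict(tine_in=(-6.75,-44,71),tine_in_low=(-6.75,-44,52),floor=(0,-44,50),lowtine=(6.75,-44,57),bulb=(0,-65,56),nose=(1,-44,63.5),ramp=(11,-44,88),postfoot=(62,-80,12),posttop=(62,-80,177),base=(78,-99,12),base2=(-38,-99,12),base3=(-38,59,12)).items():
    q=O+(p[0]*X+p[1]*Y)/1000; q[2]=p[2]/1000; print(n,(proj(s,q)-[260,170]+.5)*9)
E
```

```text
tine_in [268.32065062 301.39168241]
tine_in_low [266.39632318 353.31701571]
floor [285.51426045 355.61300424]
lowtine [305.57237095 333.53406817]
bulb [310.75274814 369.00150162]
nose [289.84547775 318.44592793]
ramp [321.4542457  246.44236828]
postfoot [498.61474206 479.34188494]
posttop [531.71385542  14.47809072]
base [568.13935945 499.63242659]
base2 [234.59500936 559.40068613]
base3 [ 69.93375207 333.38115867]
```

The crop shows the shaft in the forks and the bulb at (305,365), as predicted. The jaw top is at (318,235), which matches the closed position (321,246). I'll ease the press, release and lift.

play_rows(
  series="0 0 -0.1 0 255; 0 0 0 0 255; 0 0 0 0 200; 0 0 0 0 120; 0 0 0 0 100; 0 0 0 0 100; 0 0 0 0 100; 0 0 0 0 100",
)

```text
time_s: 13.28
eef_pos: [0.5901, 0.0876, 0.0398]
tcp_rot: [2.102, 2.335, 0.0]
force: [-0.7, 0.6, 0.4]
grip_width: 0.608
gripper_force: 0.0
```

```bash
python3 bulb.py|head -3
```

```text
[0.59009998 0.08758271 0.03980333] [-0.7  0.6  0.4] [ 0.04 -0.01 -0.02]
pred [293.94955754 210.79505888] dz+3mm [ 0.03970146 -0.91581529]
seen [293.3974359  209.91025641]
```

play_rows(
  series="0 0 -1 0 100; 0 0 -2 0 100; 0 0 -4 0 60; 0 0 -5 0 0; 0 0 -5 0 0; 0 0 -5 0 0; 0 0 -3 0 0; 0 0 0 0 0",
)

```text
time_s: 14.32
eef_pos: [0.5912, 0.0877, 0.2931]
tcp_rot: [2.1, 2.332, 0.006]
force: [-0.2, 0.5, -0.5]
grip_width: 1.001
gripper_force: 0.0
```

```bash
python3 -c "
from workcell import get_obs
o=get_obs();print(o['q'],o['eef_pos'])
from h import *
import numpy as np
P=cloud(load('top0'));m=(P[...,0]>.35)&(P[...,0]<.7)&(P[...,1]<.05)&(P[...,1]>-.45)
Q=P[m];print(Q[:,2].max());q=Q[Q[:,2]>.05];print(q.min(0),q.max(0))"
```

```text
[ 9.64790925e-02  3.47912381e-01  1.64996793e+00 -1.44048385e-05
  1.13862763e+00 -8.46119610e-03] [0.5912379  0.08765643 0.29314641]
1.4316622716428018
[ 0.36048062 -0.27238906  0.05005841] [0.68681785 0.04972537 1.43166227]
```

play_rows(
  series="-2.2 -0.85 0 0 0; -4.45 -1.68 0 0 0; -4.45 -1.68 0 0 0; -4.45 -1.68 0 0 0; -4.45 -1.68 0 0 0; -4.45 -1.68 0 0 0; -4.45 -1.68 0 0 0; -4.45 -1.68 0 0 0; -4.45 -1.68 0 0 0; -4.45 -1.68 0 0 0; -2.2 -0.85 0 0 0; 0 0 0 0 0",
)

```text
time_s: 15.82
eef_pos: [0.4687, -0.373, 0.2892]
tcp_rot: [-2.103, -2.332, -0.0]
force: [0.4, 0.6, -0.4]
grip_width: 0.996
gripper_force: 0.0
```

play_rows(
  series="0 0 0 0.172 0; 0 0 0 0.172 0; 0 0 0 0.172 0; 0 0 0 0.172 0; 0 0 0 0.172 0; 0 0 0 0.172 0; 0 0 0 0.172 0; 0 0 0 0.172 0; 0 0 0 0.172 0; 0 0 0 0 0",
)

```text
time_s: 17.08
eef_pos: [0.4698, -0.3707, 0.2897]
tcp_rot: [-3.134, -0.204, 0.0]
force: [0.3, 0.4, -0.9]
grip_width: 1.005
gripper_force: 0.0
```

```bash
python3 - <<'E'
from workcell import cams,get_obs
from h import *
o=get_obs();tcp=np.array(o["eef_pos"]);r=o["tcp_rot"];print(tcp,"toolx deg",np.degrees(2*np.arctan2(r[1],r[0]))%360)
for n in("scene","top"):
    c=cams.get_image(n);np.savez(f"{n}5.npz",**c)
t=load("top5");s=load("scene5");a,W=teal(s,294,211);print(a)
cv2.imwrite("pics/g.png",np.hstack([cv2.resize(s["img"][170:235,260:335],None,fx=6,fy=6,interpolation=2),cv2.resize(t["img"][163:228,203:268],None,fx=6,fy=6,interpolation=2)]))
E
```

```text
[ 0.46978397 -0.37070645  0.28967614] toolx deg 7.432847740874649
[293.62352941 209.85882353]
```

View pics/g.png

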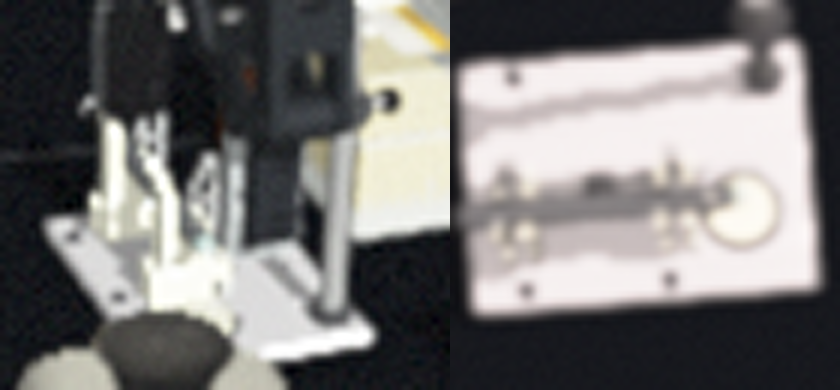

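Right half (top): the shaft lies straight through both forks, and the bulb at about (735,190) is over the disc (centre (740,210), allowing for height parallax). Next I'll descend on the loupe handle.

play_rows(
  series="0 0.2 2 0 0; 0 0 4 0 0; 0 0 5 0 0; 0 0 5 0 0; 0 0 4.5 0 0; 0 0 3.5 0 0; 0 0 2.5 0 0; 0 0 1.2 0 0; 0 0 0.7 0 0; 0 0 0 0 0",
)

```text
time_s: 18.42
eef_pos: [0.4699, -0.3742, 0.0061]
tcp_rot: [3.135, 0.202, 0.0]
force: [-0.2, -0.4, 0.8]
grip_width: 0.999
gripper_force: 0.0
```

```bash
python3 - <<'E'
from h import *
t=load("top5");th=np.radians(6.03);X=np.array([np.cos(th),np.sin(th),0]);Y=np.array([-X[1],X[0],0]);O=np.array([.5907,.0864,0])
g=t["img"].astype(float).mean(2)
for y in(-66,-60,-56,-52,-20,-10,0,10,20,55,65,75):
    u,v=proj(t,O+Y*y/1000+[0,0,.056]); ui=int(round(u)); print(y,u.round(1),v.round(2),g[int(round(v))-5:int(round(v))+6,ui].astype(int))
E
```

```text
-66 250.9 195.05 [232 216 218 235 238 233 233 240 247 248 249]
-60 248.7 195.22 [235 216 193 189 174 162 167 204 239 248 249]
-56 247.2 195.34 [239 231 209 173 155 159 160 173 220 241 240]
-52 245.7 195.45 [238 231 223 195 170 174 166 157 186 216 217]
-20 233.8 196.37 [195 155 143 139 127 127 129 134 158 183 190]
-10 230.1 196.66 [168 133 122 123 130 130 130 152 181 191 192]
0 226.4 196.94 [146 107  97 107 126 131 130 146 178 190 190]
10 222.7 197.23 [214 187 164 148 136 133 128 137 165 185 190]
20 218.9 197.52 [203 173 151 135 133 129 128 148 175 185 186]
55 205.9 198.52 [168 152 139 128 128 123 114 121 137 141 138]
65 202.2 198.81 [19 21 25 29 33 33 32 28 24 23 19]
75 198.4 199.1 [24 25 23 24 31 33 31 25 24 20 19]
```

play_rows(
  series="0 0 0.2 0 0; 0 0 0 0 100; 0 0 0 0 180; 0 0 0 0 255; 0 0 0 0 255; 0 0 0 0 255; 0 0 0 0 255; 0 0 0 0 255; 0 0 0 0 255",
  grip_force=80,
)

```text
time_s: 19.55
eef_pos: [0.4697, -0.3742, 0.0042]
tcp_rot: [3.135, 0.201, 0.0]
force: [-1.1, -0.3, 7.5]
grip_width: 0.145
gripper_force: 79.2
```

play_rows(
  series="0 0 -0.5 0 255; 0 0 -1 0 255; 0 0 -2 0 255; 0 0 -3 0 255; 0 0 -4 0 255; 0 0 -4 0 255; 0 0 -4 0 255; 0 0 -4 0 255; 0 0 -2.5 0 255; 0 0 -1 0 255; 0 0 0 0 255; 0 0 0 0 255",
)

```text
time_s: 21.05
eef_pos: [0.4692, -0.3737, 0.2628]
tcp_rot: [-3.134, -0.201, 0.002]
force: [-0.1, -0.3, -0.0]
grip_width: 0.146
gripper_force: 78.2
```

```bash
python3 - <<'E'
from workcell import cams,get_obs
from h import *
o=get_obs();tcp=np.array(o["eef_pos"]);r=o["tcp_rot"];print(tcp,"toolx deg",np.degrees(2*np.arctan2(r[1],r[0]))%360,o["grip_width"],np.round(o["force"],1),np.round(o["ft_torque"],2))
for n in("scene","top"):
    c=cams.get_image(n);np.savez(f"{n}6.npz",**c)
t=load("top6");s=load("scene6")
T=np.array([np.cos(.1297),np.sin(.1297),0])
p=tcp+.07*T+[0,0,0];a,b=proj(s,p),proj(t,p);print(a,b)
f=lambda c,q:cv2.resize(c["img"][int(q[1])-35:int(q[1])+35,int(q[0])-40:int(q[0])+40],None,fx=5,fy=5,interpolation=2)
cv2.imwrite("pics/i.png",np.hstack([f(s,a),f(t,b)]))
E
```

```text
[ 0.46918674 -0.37366607  0.26275966] toolx deg 7.323881244121139 0.14590575089151195 [-0.1 -0.3 -0. ] [-0.03  0.01 -0.03]
[326.34103047 214.13016528] [417.17450778 209.61873717]
```

View pics/i.png

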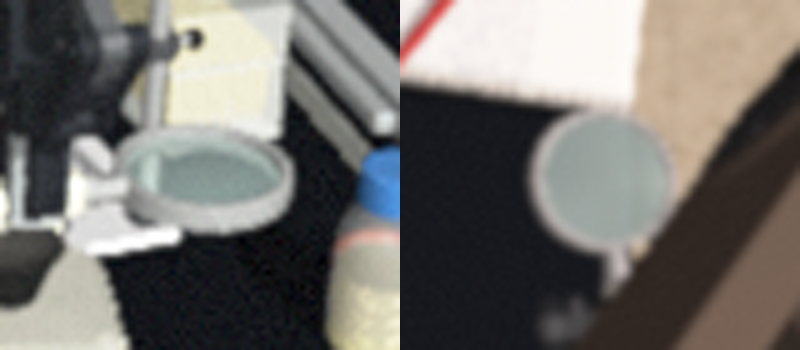

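The loupe is held. In the scene half the rim ellipse is centred at about (208,172), with side extremes at (122,160) and (293,183). In the top half it is centred at (602,178). I'll check its level numerically.

```bash
cat > lens.py <<'E'
from h import *
import sys
def circ(c,ctr,R,z0,T=None):
    a=np.linspace(0,2*np.pi,361); P=np.stack([ctr[0]+R*np.cos(a),ctr[1]+R*np.sin(a),0*a+z0],-1); return proj(c,P)
if __name__=="__main__":
    t=load("top6");s=load("scene6");tcp=np.array([.46919,-.37367,.26276]);T=np.array([np.cos(.128),np.sin(.128),0])
    print("roll",s["R"][0],t["R"][0])
    for zz in(-.003,.007):
        q=circ(s,tcp+.07*T,.033,tcp[2]+zz); print(zz,"L",q[q[:,0].argmin()],"R",q[q[:,0].argmax()],"T",q[q[:,1].argmin()],"B",q[q[:,1].argmax()])
        q=circ(t,tcp+.07*T,.033,tcp[2]+zz); print(" top L",q[q[:,0].argmin()],"R",q[q[:,0].argmax()],"T",q[q[:,1].argmin()],"B",q[q[:,1].argmax()])
    g=s["img"].astype(int).mean(2).astype(int)
    for u in(315,320,325,328,331,335,340): print(u,g[196:232,u])
    P=cloud(s);m=P[200:232,308:348];ok=(m[...,2]>.24)&(m[...,2]<.29)&(m[...,0]>.50); q=m[ok]
    A=np.c_[q[:,:2]-q[:,:2].mean(0),np.ones(len(q))]; print(len(q),q.mean(0),np.linalg.lstsq(A,q[:,2],rcond=None)[0])
    P=cloud(t);m=P[190:230,400:436];ok=(m[...,2]>.24)&(m[...,2]<.29)&(m[...,0]>.50); q=m[ok]
    A=np.c_[q[:,:2]-q[:,:2].mean(0),np.ones(len(q))]; print(len(q),q.mean(0),np.ptp(q,0),np.linalg.lstsq(A,q[:,2],rcond=None)[0])
E
python3 lens.py
```

```text
roll [ 0.96810291 -0.24966219  0.02110821] [ 0.02533842 -0.99962493  0.01039089]
-0.003 L [308.32898796 214.71005737] R [344.2907314  217.06899974] T [323.82263515 207.08224145] B [328.86883859 224.7312588 ]
 top L [402.43278699 209.16676466] R [431.24484825 210.43230144] T [416.1353533  195.56355902] B [417.55121129 224.14501535]
0.007 L [308.62361932 209.96010863] R [344.80791874 212.30328993] T [324.19849582 202.44906865] B [329.30574857 219.85221265]
 top L [403.61011537 208.53260923] R [432.66415572 209.80894326] T [417.42280296 194.81796053] B [418.86058691 223.63493114]
315 [143 143 148 148 152 155 155 158 157 178 193 192 184 177 183 191 199 202
 203 205 189 170 158 150 149 151 132 102 165 236 252 246 177  52  18  20]
320 [217 218 222 224 225 226 229 214 198 202 193 183 182 180 155 132 132 135
 137 142 142 146 157 171 180 176 175 184 224 252 255 206  69  20  16  15]
325 [232 231 231 232 230 232 232 220 196 195 192 183 165 146 134 134 137 142
 141 147 148 146 149 158 183 195 193 194 177 119  37  19  20  30  23  24]
328 [232 231 231 230 230 232 234 220 197 199 194 183 164 146 133 135 136 143
 141 145 146 150 149 157 187 209 198 196 178 121  39  22  24  17  21  23]
331 [231 232 233 234 235 237 234 226 206 188 179 182 179 160 137 135 141 139
 141 147 152 146 151 158 189 204 205 204 191 139  41  19  26  25  21  23]
335 [232 232 232 231 232 232 235 236 236 217 174 157 169 178 166 149 138 143
 143 145 145 148 152 178 202 202 201 202 153  51  20  13   9  13  15  10]
340 [220 222 220 222 222 222 222 225 232 232 183 111 140 138 126 138 153 164
 155 146 150 171 192 189 190 192 153  70  14   9  16  17  17  20  17  14]
644 [ 0.53497446 -0.36970711  0.26555391] [0.00154416 0.03605104 0.26555391]
677 [ 0.5370493  -0.36281295  0.2652674 ] [0.06940279 0.0649501  0.01767291] [0.00098948 0.00806749 0.2652674 ]
```

```bash
python3 - <<'E'
from h import *
t=load("top5");s=load("scene0")
P=cloud(t)[...,2]*1000;print(P[156:178,246:262].round(0).astype(int))
P=cloud(s)*1000;m=P[166:226,310:326];print("post scene z / y")
for v in range(168,225,1): print(v,P[v,313:323,2].round(0).astype(int),P[v,315:321,1].round(0).astype(int))
E
```

```text
[[ -3  -3  -8  -5   3  -3 130 132 128   0  -2   2   0  -4   1  -1]
 [  6   2   1  -2   0 129 133 134 130 133  -2  -2  -1  -3   6  -3]
 [ -1   2  -7  -3  -5 131 136 133 131 129  -3  -3   2  -3  -1  -9]
 [  3   4  -4   1   3 125 126 127 130 125  -1  -7  -1  -1   2   4]
 [ -4  -2   0  -1   0  -1 178 174 176 175   1  -1   0  -5  -1   1]
 [ -4  -6   4   2  -1   3 178 175 179 180  -3  -3  -3  -1   0   4]
 [  0   4   6  -2  -7 174 180 177 178 174 133  -3  -1   1   0   0]
 [ -4   2  -2  -1 135 130 177 177 178 176 134 132   3   0  -5  -3]
 [ -1  -3  -1  -4 133 133 168 173 176 164 134 130 130   1  -1  -7]
 [ -3  -5  -4 134 135 132 155 164 162 158 134 127 131  -3  -6  -1]
 [  5  -2  -3 131 130 132 143 148 156 147 127 138 128  -4   1  -1]
 [ -6   2  -3  -6 132 131 132 136 141 142 133 132 132  -2  -1  -4]
 [ -6   0  -3  -5 132 135 126 124 128 127 127 132 126   2   2   2]
 [ -5  -6  -1  -8 126 133 134 131 130 134 128 130  -3  -1  -4   4]
 [ -3  -4  -2  -4  -3 123 133 131 134 132 128   8   8  10   0  -1]
 [  5  11  10  13   8   7  80 125 121 119  83  13   3  16   8   3]
 [ 10  18  13   5   8  17  6
[... 3419 characters left out ...]
98 95]
213 [ 45  48  49  48  46 643  -1  -3  -1  -2] [    7     7    10 -1002    90    91]
214 [43 45 44 44 -1 -1  1 -2 -3 -2] [ 9  9 84 83 80 84]
215 [38 43 41 43  0 -1 -3  1 -1  0] [10  5 77 77 80 73]
216 [37 40 39 38  0  0 -3 -2 -3 -2] [ 6  8 71 70 74 71]
217 [31 32 34 34 -3 -3 -2 -1  1  0] [ 9  8 69 68 67 63]
218 [30 31 32 32 -1 -1 -1  0 -2  2] [ 7  6 60 59 59 57]
219 [27 29 29 29  2 -2  0 -1 -3 -2] [ 6  6 49 55 51 52]
220 [25 26 26 24 19 -1  1 -2 -1  1] [ 6  9 15 48 43 48]
221 [19 20 21 19 18  0  0 -3  2 -1] [ 8 12 12 40 39 44]
222 [18 19 21 20 18 12 -1 -2 -1  0] [ 4  5  6 15 35 38]
223 [17 15 19 17 17 12 13 -2  0 -4] [ 1  4  3 10  8 31]
224 [12 16 13 15 12 13 11 10  0  0] [6 2 5 4 5 6]
```

play_rows(
  series="0.6 -2.08 0 0 255; 1.19 -4.17 0 0 255; 1.19 -4.17 0 0 255; 1.19 -4.17 0 0 255; 1.19 -4.17 0 0 255; 1.19 -4.17 0 0 255; 1.19 -4.17 0 0 255; 1.19 -4.17 0 0 255; 1.19 -4.17 0 0 255; 0.6 -2.08 0 0 255; 0 0 0 0 255; 0 0 0 0 255",
)

```text
time_s: 22.65
eef_pos: [0.5277, 0.0117, 0.2636]
tcp_rot: [3.135, 0.201, -0.001]
force: [0.2, -0.4, 0.2]
grip_width: 0.148
gripper_force: 78.3
```

```bash
cat > chk.py <<'E'
from workcell import cams,get_obs
from h import *
o=get_obs();tcp=np.array(o["eef_pos"]);r=o["tcp_rot"];a=2*np.arctan2(r[1],r[0]);print(tcp,"toolx",np.degrees(a)%360,o["grip_width"],np.round(o["force"],1))
t=cams.get_image("top");np.savez("tN.npz",**t);s=cams.get_image("scene");np.savez("sN.npz",**s)
for n,c in(("top",t),("scene",s)):
    P=cloud(c);T=np.array([np.cos(a),np.sin(a)]);L=tcp[:2]+.0707*T
    m=(c["range_z"]>0)&(abs(P[...,2]-tcp[2])<.018)&(np.linalg.norm(P[...,:2]-L,axis=-1)<.045)&((P[...,:2]-L)@T>-.037)
    Q=P[m];A=np.c_[Q[:,:2]-L,np.ones(len(Q))];k=np.linalg.lstsq(A,Q[:,2],rcond=None)[0]
    (cc,R)=cv2.minEnclosingCircle((Q[:,:2]*1000).astype(np.float32));d=np.array(cc)/1000-L
    print(n,len(Q),"plane",k.round(4),"mean",Q.mean(0).round(4),"circ",np.round(cc,1),round(R,1),"pred L",L.round(4))
E
python3 chk.py
```

```text
[0.5276532  0.01173349 0.26355798] toolx 7.349335452497238 0.1477386620819633 [ 0.2 -0.4  0.2]
top 0 plane [0. 0. 0.] mean [nan nan nan] circ [0. 0.] 0.0 pred L [0.5978 0.0208]
scene 235 plane [0.0076 0.0316 0.2663] mean [0.5935 0.0133 0.266 ] circ [594.6  19.6] 36.4 pred L [0.5978 0.0208]chk.py:10: RuntimeWarning: Mean of empty slice.
  print(n,len(Q),"plane",k.round(4),"mean",Q.mean(0).round(4),"circ",np.round(cc,1),round(R,1),"pred L",L.round(4))
  ret = um.true_divide(
```

```bash
python3 - <<'E'
from h import *
t=load("top6");tcp=np.array([.46919,-.37367,.26276]);a=.12783;T=np.array([np.cos(a),np.sin(a)]);N=np.array([-T[1],T[0]])
P=cloud(t);L=tcp[:2]+.0707*T;d=P[...,:2]-L
m=(abs(P[...,2]-.2655)<.015)&(np.linalg.norm(d,axis=-1)<.042)
v,u=np.nonzero(m);W=onz(t,u,v,.2645)[:,:2]-L
al,ac=W@T*1000,W@N*1000
for lo in range(-36,40,6):
    q=ac[(al>=lo)&(al<lo+6)]
    if len(q):print(lo,len(q),q.min().round(1),q.max().round(1),"mid",((q.min()+q.max())/2).round(2))
print("front",al[abs(ac)<8].max(),"back",al[abs(ac)<25].min(),len(u),"centroid al>-25",al.mean(),ac.mean())
cs=cv2.findContours(m.astype(np.uint8),cv2.RETR_EXTERNAL,cv2.CHAIN_APPROX_NONE)[0];c=max(cs,key=len)[:,0]
w=onz(t,c[:,0],c[:,1],.2645)[:,:2]-L;w=w*1000;k=w@T>-22;w=w[k]
A=np.c_[2*w,np.ones(len(w))];x=np.linalg.lstsq(A,(w**2).sum(1),rcond=None)[0];print("circle",x[:2],"R",np.sqrt(x[2]+x[:2]@x[:2]),"al/ac",x[:2]@T,x[:2]@N)
E
```

```text
-36 23 -10.7 16.7 mid 3.0
-30 49 -20.8 25.2 mid 2.18
-24 60 -26.3 29.1 mid 1.36
-18 69 -27.0 32.6 mid 2.82
-12 76 -30.3 34.3 mid 2.0
-6 76 -31.3 35.6 mid 2.15
0 76 -31.6 35.3 mid 1.83
6 74 -30.3 32.4 mid 1.01
12 66 -26.8 31.4 mid 2.31
18 55 -24.8 25.9 mid 0.53
24 39 -18.7 20.4 mid 0.86
30 6 -5.7 5.7 mid 0.04
front 31.210034881627323 back -41.20330846641615 681 centroid al>-25 -2.151634207391184 1.8719896127450275
circle [-1.72890973  1.43276224] R 32.58016364217873 al/ac -1.532151711250123 1.6414772679089102
```

play_rows(
  series="0.1 0 1 0 255; 0 0 2 0 255; 0 0 2.5 0 255; 0 0 2.5 0 255; 0 0 2 0 255; 0 0 1.5 0 255; 0 0 0.8 0 255; 0 0 0.4 0 255; 0 0 0 0 255; 0 0 0 0 255; 0 0 0 0 255",
)

```text
time_s: 24.12
eef_pos: [0.5294, 0.0118, 0.1372]
tcp_rot: [3.135, 0.201, 0.001]
force: [-0.7, -0.6, 0.0]
grip_width: 0.146
gripper_force: 78.3
```

```bash
python3 chk.py 2>/dev/null; python3 - <<'E'
from h import *
s=load("sN");cv2.imwrite("pics/j.png",cv2.resize(s["img"][155:235,255:345],None,fx=7.4,fy=7.4,interpolation=2))
P=cloud(s)*1000
print("collar",np.median(P[186:188,313:322,2]))
E
```

```text
[0.52942154 0.01183499 0.13720723] toolx 7.323681289639909 0.14622823904334256 [-0.7 -0.6  0. ]
top 0 plane [0. 0. 0.] mean [nan nan nan] circ [0. 0.] 0.0 pred L [0.5995 0.0208]
scene 255 plane [0.0047 0.042  0.1398] mean [0.5952 0.016  0.1396] circ [595.4  19.4] 34.6 pred L [0.5995 0.0208]
collar 132.24809360611818
```

View pics/j.png

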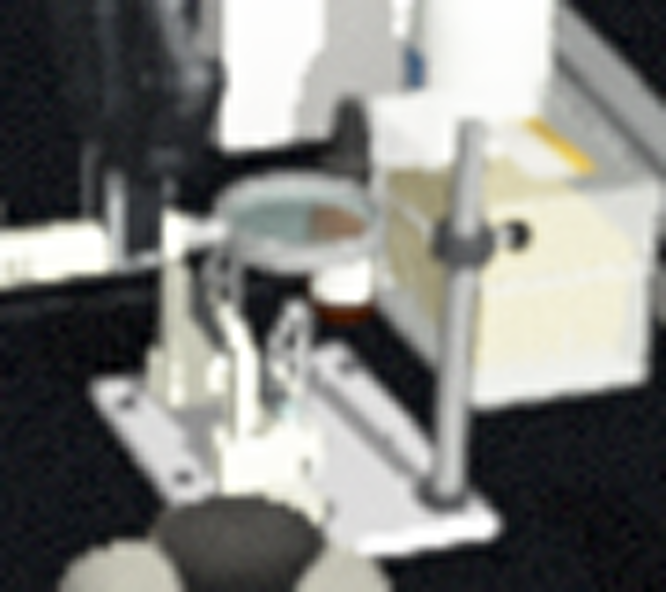

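The scene crop shows the loupe level above the bulb: rim from x = 215 to 383, centred at about (299,222), and clear of the forks. The bulb is at (287,408) and the collar top at about y = 235. I'll compare these with projections.

```bash
python3 - <<'E'
from lens import *
s=load("sN");f=lambda q:(np.asarray(q)-[255,155]+.5)*7.4
c=np.array([.5982,.022])
for z in(.133,.143):
    q=f(circ(s,c,.033,z));print(z,"L",q[q[:,0].argmin()],"R",q[q[:,0].argmax()],"T",q[:,1].min(),"B",q[:,1].max())
print("bulb",f(proj(s,[.5976,.0218,.056])),"collar near-edge top",f(proj(s,[.6605,.0009,.1323])),"seen bulb",f(teal(s,294,210)[0]))
g=s["img"].astype(int).mean(2).astype(int)
print("rows 180-196 bottom rim");
for u in(290,293,296,299): print(u,g[176:198,u])
for v in(183,185,187): print(v,"L",g[v,280:292],"R",g[v,300:312])
E
```

```text
0.133 L [214.27096897 232.81539105] R [389.46264785 238.84434263] T 197.94897228173113 B 273.58085150116403
0.143 L [214.97001052 208.73206919] R [390.86924826 214.75673953] T 174.3061513713913 B 249.06169553375375
bulb [292.65620437 414.3334188 ] collar near-edge top [476.63517309 245.44641722] seen bulb [287.97532468 409.73896104]
rows 180-196 bottom rim
290 [ 15  23  71 152 194 183 153 131 135 134 142 167 178 174 145  89  30  38
  31  22  21  24]
293 [ 16  37 122 182 198 180 148 132 135 140 144 157 177 189 192 151  57  25
  22  58 102 128]
296 [ 16  40 120 178 196 179 146 125 121 123 124 137 170 202 200 151  72  55
  47  65 111 137]
299 [ 61  60  89 156 187 181 150 112 109 109 113 138 181 199 204 224 237 239
 240 200  74  32]
183 L [ 54  40  30  64 136 152 153 151 146 138 131 128] R [120 140 153 167 156 140 155 151 141 159 170 160]
185 L [225 196 186 210 219 189 152 137 138 138 134 140] R [112 116 118 122 142 162 171 152 149 146 147 164]
187 L [209 198 187 182 179 150 135 148 160 160 167 177] R [149 167 171 173 189 184 170 151 156 155 153 149]
```

play_rows(
  series="-0.12 0.03 0.07 0 255; 0 0 0 0 255; 0 0 0 0 255; 0 0 0 0 255; 0 0 0 0 255; 0 0 0 0 255",
)

```text
time_s: 24.98
eef_pos: [0.528, 0.0114, 0.1361]
tcp_rot: [-3.135, -0.201, 0.0]
force: [0.0, 0.5, -1.3]
grip_width: 0.15
gripper_force: 78.3
```

```bash
python3 -c "
from workcell import job
print(job.job_done())"
```

```text
the job is handed in; nothing more can be done
None
```

The job is handed in, at about 25 s of the 58 s allowed: the electrode is seated with the jaw closed over the shaft, and the loupe is held level and centred over the bulb, its rim underside at about 132 mm against about 132 mm measured for the collar top. The grader returned no verdict, and the final centring relied on the side camera and arm position because the arm blocked the top view.

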